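# Shut down the vacuum pump and hold the guard's gate ajar

### The job

Shut the vacuum pump down by pressing its keys fully, one at a time and in this order: the large round key, the bar-shaped key, the small round key. Then take the knob of the guard's sagging bolt, lift it so that its toe clears the bent lip of the keeper while you draw it back towards the hinge, without forcing it against the keeper, and swing the sprung gate out until its free edge stands about 8 cm open. Finish while still holding the gate still at that opening with the gripper, as it would swing shut if let go, and leave the glassware and other loose things where they stand.

Things in the scene. Friction and masses are not known exactly. Their poses are not given: they have to be found in the camera images.
- key_box: Low cream control box of the vacuum pump, fixed to the bench, 100 x 210 mm and 36 mm high, with a row of three white keys in black rims along its y, 65 mm apart; which key is at which place varies. Origin: centre of its underside, on the bench; z up; it may be yawed.
- key_large (a joint): Travel of the LARGE ROUND key (cap 40 mm across), a spring push key: 0 = up, 0.006 m = fully down. It moves straight down, needs about 1.5 N to start and 5 N to bottom, counts as pressed beyond 0.0035 m (held about 0.1 s) and springs back up by itself.
- key_large_top (a point): Centre of the top face of the LARGE ROUND key (cap 40 mm across), 57.5 mm above the bench when up; the caps are flat and stand 10 mm above their rims. Moves with the key.
- key_bar (a joint): Travel of the BAR key (cap 18 mm wide along the key box's y, 46 mm long along its x), a spring push key: 0 = up, 0.006 m = fully down. It moves straight down, needs about 1.5 N to start and 5 N to bottom, counts as pressed beyond 0.0035 m (held about 0.1 s) and springs back up by itself.
- key_bar_top (a point): Centre of the top face of the BAR key (cap 18 mm wide along the key box's y, 46 mm long along its x), 57.5 mm above the bench when up; the caps are flat and stand 10 mm above their rims. Moves with the key.
- key_small (a joint): Travel of the SMALL ROUND key (cap 21 mm across), a spring push key: 0 = up, 0.006 m = fully down. It moves straight down, needs about 1.5 N to start and 5 N to bottom, counts as pressed beyond 0.0035 m (held about 0.1 s) and springs back up by itself.
- key_small_top (a point): Centre of the top face of the SMALL ROUND key (cap 21 mm across), 57.5 mm above the bench when up; the caps are flat and stand 10 mm above their rims. Moves with the key.
- guard: Low clear-walled bench guard (cage, open on top) round a flask, fixed to the bench, 146 mm high, about 272 mm wide, 240 mm deep. Origin: on the bench under the middle of the closed gate's front face; its +x points into the cage (away from the robot), +y to the left where the gate's hinges are, z up; it may be yawed. The gate fills the front between two posts; the keeper is on the right (-y) post.
- gate (a joint): Hinge angle of the guard's gate: 0 = shut, grows as the gate swings out to the front (guard -x, towards the robot), seen from above clockwise; limit 1.2 rad. A spring always pulls it shut, 0.3 N m when shut rising to 0.5 N m at 0.4 rad (about 2 to 4 N at the knob). The opening at the free edge is 2 x 221 mm x sin(angle/2), so 80 mm is 0.36 rad. While the bolt is in its keeper the gate only rattles by about 0.03 rad.
- gate_hinge (a point): Point on the gate's vertical hinge axis, at the left post, at the gate's top edge, 148 mm above the bench. Fixed in the guard at x 0, y +115 mm.
- gate_edge (a point): Top corner of the gate's free stile on its front face, 221 mm from the hinge axis, 148 mm above the bench. Gate of 16 mm thick aluminium bars, stiles 22 mm wide, with a clear pane. Moves with the gate.
- barrel (a joint): Height of the barrel (steel back plate with two straps, holding the bolt rod) above its sagging rest: its screws sit in worn upright slots on the gate's front face, so it has dropped by its own weight, to 0, and can be lifted straight up, with the bolt, to 0.024 m. About 3.5 N lifts it; let go, it drops back.
- bolt (a joint): Draw of the bolt in the barrel: 0 = fully in, grows as it slides along the gate towards the hinge (guard +y while the gate is shut), limit 0.042 m. Friction 1.5 N, it stays where left. Starts between 0 and 0.004. Its tip is clear of the keeper from 0.030 on. It can only be drawn past about 0.005 when the barrel is lifted by at least 0.013 m (0.017 to 0.020 is comfortable); otherwise its toe catches on the keeper's lip.
- bolt_knob (a point): Centre of the bolt's upright white knob, a cylinder 22 mm across and 34 mm tall on a 10 mm stem, free on all sides above the gate: its underside is 158 mm and its top 192 mm above the bench at rest (centre 175 mm), 17 mm in front of the gate's front face and 142 mm along the gate from the hinge axis while the bolt is in. It can be pinched from above in any direction. Moves with bolt, barrel and gate.
- bolt_toe (a point): Underside of the toe, a hooked nose at the bolt's tip (12 x 10 mm, reaching 14 mm below the 12 mm round rod). At rest it lies behind the keeper's lip, 12 mm lower than the lip's top.
- keeper_lip (a point): Top of the keeper's bent lip, 110 mm above the bench: a steel tongue 30 mm wide and 6 mm thick that stands across the bolt's way, bent towards the toe. The keeper, on the right post, also has a front cheek up to 132 mm that keeps the bolt from coming forward until it is drawn.
- flask: Conical flask, glass, 76 mm across and 104 mm high, standing inside the guard, loose, not part of the job. Origin: centre of its underside.
- brown_bottle: Brown bottle, 68 mm across, 150 mm high, loose, not part of the job. Origin: centre of its underside.
- jar: White jar with a blue lid, 76 mm across, 85 mm high, loose, not part of the job. Origin: centre of its underside.
- beaker: Glass beaker, 62 mm across, 80 mm high, loose, not part of the job. Origin: centre of its underside.
- stopper: Red-brown rubber stopper, 38 mm across, 30 mm high, loose, not part of the job. Origin: centre of its underside.
- weigh_dish: Small white porcelain dish, 68 mm across, 18 mm high, loose, not part of the job. Origin: centre of its underside.

How it is judged:
On the way, in this order (a step that is already met when the one before it is completed fails the run):
1. large round key pressed down, alone (value of joint key_large above 0.0035 m and value of joint each of key_bar, key_small below 0.0015 m), for 0.1 s.
2. bar key pressed down, alone (value of joint key_bar above 0.0035 m and value of joint each of key_large, key_small below 0.0015 m), for 0.1 s.
3. small round key pressed down, alone (value of joint key_small above 0.0035 m and value of joint each of key_large, key_bar below 0.0015 m), for 0.1 s.
4. bolt lifted over the lip and drawn clear of the keeper (value of joint bolt above 0.028 m and value of joint gate below 0.5 rad), for 0.1 s.
At the end, for the whole second after the job is handed in: The gate is held by the fingers (contact over 1 N), standing still (under 0.05 rad/s) at 0.23 to 0.53 rad, that is 5 to 11.6 cm open at its free edge, with the bolt drawn by more than 25 mm and all three keys up (value of joint gate between 0.23 and 0.53 rad and velocity of joint gate between -0.05 and 0.05 rad/s and value of joint bolt above 0.025 m and contact force between the fingers and guard above 1 N and value of joint each of key_large, key_bar, key_small below 0.0015 m); the arm keeps its last pose, push and grip.
It fails at once if the bolt is forced against the keeper (over 60 N) (contact force between bolt and keeper above 60 N).
It fails at once if a loose bystander is pushed by more than 3 cm or tipped over (distance of any of flask, brown_bottle, jar, beaker, stopper, weigh_dish from where it was at the start of the episode above 0.03 m or angle between any of flask, brown_bottle, jar, beaker, stopper, weigh_dish's own z axis and vertical above 0.5 rad).
It also fails if it takes over 61 s, if anything falls off the work surface, if the arm or the gripper's body presses on something with over 40 N, if the wrist force passes 120 N, or if a joint passes its speed limit or range.

### The arm

A 6-joint arm with a two-finger parallel gripper is mounted at the origin on the work surface. World frame = base frame: x ahead of the robot, y to its left, z up, the work surface at z = 0. Lengths are in m, angles in rad, forces in N, time in s.
With the tool pointing down it reaches from about 0.25 to 0.8 m from the base axis. Payload 8.5 kg.
Tool frame: the origin (TCP) lies where the fingers leave the gripper's body, on its centre line; the fingertips stand 73 mm ahead of it and the grasp point (between the pads) lies 54 mm ahead of it; z points along the fingers, y is the line along which they close (so a half turn about z gives the same grasp; the last joint's range is limited). The gripper opens to 85 mm and grips with 20 to 120 N. Pads are 22 mm wide; open, the fingers measure 114 mm over their backs; the gripper's body (76 mm by 85 mm) begins 54 mm behind the grasp point. The pads swing forward as they close: fully open they stand 13 mm farther back than shut.
Start: joints at [1.236, 0.238, -0.013, 1.319, 0, 1.571], TCP at [0.172, 0.496, 0.304] pointing down, gripper open.
Joint ranges: [-2.66, 2.66], [-1.03, 1.9], [-1.14, 1.46], [-1.82, 2.27], [-1.45, 1.34], [-3.14, 3.14]. Speed limits (rad/s): [2.22, 2.22, 2.79, 3.14, 3.14, 3.14].

### API

Orientations are given as [roll, pitch, yaw] about the fixed x, y, z axes, in that order (R = Rz(yaw) Ry(pitch) Rx(roll)).
In Python, from workcell import state, read_camera, job_done, masks_of, spot_point gives the robot as it stands.
- The arm moves only by the tool apply_moves, never from a script. Its argument "series" is a list that holds one entry, the list of rows, each a list of 7 numbers: the turn, a rotation vector about the tool's x, y, z in degrees, then the shift along the tool's x, y, z in m, then the opening, from 0 (shut) to 1 (fully open). In form: [[[rx, ry, rz, dx, dy, dz, hand], ...]]. A call has 1 to 10 rows; each row shifts and turns the commanded pose from where the row before left it, along the tool's axes as they then stand; what a row does not reach is not made up. A row lasts 1/10 s, in which the tool goes at most 50 mm and 8.59 degrees, less where a joint would pass 70% of its speed; a pose out of reach is approached as far as the arm can. A call is refused whole if a number of a shift passes 0.05 or a number of a turn 8.59, either way. A call with a gripper value outside its range is refused whole. The fingers move at their own pace and stop on an object; "newtons" is the grip in N (left out, the last holds). Time passes only in rows, so rows that do not move let the fingers close. It gives the time, the measured TCP pose, the force, the opening and the grip force at its end, in the units of the state.
- state(): the state, without advancing time (a new reading comes with each control period).
- read_camera(name): name is "side" or "top"; returns a dict with "color" (384x512x3 uint8, red, green, blue), "fx", "fy", "cx", "cy" (pixels), "R" (3x3) and "t" (3): a world point X has camera coordinates R X + t. Camera axes: x right, y down, z forward; pixel columns grow to the right and rows downward; lengths in m; the calibration is good to about 2 mm. A picture is of the moment at which its call begins. There is no depth.
- job_done(): hands the job in; it is judged then, once.
Trained networks look in the newest picture that a camera, given by its name, has taken for a name from the list of things; names that differ only in an ending like _2 or _b are one class to them, and where a whole thing is asked for, a point or a joint stands for the part that bears it (a point fixed in the world has none). Each returns a list of dicts, best first, with "conf" (0 to 1); they miss things now and then, are a little off and sometimes report something else, mostly with a low value. They report only what shows in the picture. A call takes as long as a camera call.
- masks_of(camera, label): "pixels" (384x512 bool, what is visible of it).
- spot_point(camera, label): "location" ([x, y, z] in m, in world coordinates, good to about 4 mm: a listed point, or the origin of a listed thing).
The state is a dict: "time": time; "joint_pos": joint angles; "joint_vel": joint speeds; "joint_torque": joint torques, N m; "position": TCP position; "tool_rot": TCP orientation; "ft_force": force on the tool from outside, world axes, zero at the start; "wrist_torque": the same for the moment, N m; "opening": opening from 0.0 (shut) to 1.0 (fully open); "gripper_force": force on a finger pad.
Only numpy, scipy, OpenCV 4.12 (cv2) and the standard library are available. Lean on these libraries where they do the work, as an engineer would, in place of code of your own. Each camera call takes 0.05 s, during which the arm holds its last target. There are 200 camera calls.

## Working session

There is one attempt and no reset: what is moved stays moved. The work goes in short steps, Python scripts to look and compute and a tool call to move; the robot and the scene stay as the last step left them, time stands still between calls to the robot, and variables do not carry over. Pictures are saved under pics/ and viewed, at most 10 in all, crops included, and the job is handed in when it is done.

Besides the shell and the picture viewer there is one more tool, called after "Emit:" by a JSON object that holds its "method" and its "body". apply_moves: Moves the arm, as the interface text tells. Its arguments: {"type":"object","properties":{"series":{"type":"array"},"newtons":{"type":"number"}},"required":["series"]}

```bash
mkdir -p pics
python3 - <<'E'
from workcell import *
import cv2,numpy as np
s=state();print(s['time'],s['position'],s['tool_rot'],s['opening'],s['ft_force'])
ims=[]
for c in("side","top"):
    r=read_camera(c);cv2.imwrite(f"pics/{c}0.png",r['color'][:,:,::-1])
    print(c,(-r['R'].T@r['t']).round(3),r['R'][2].round(2))
    for n in("key_box","key_large_top","key_bar_top","key_small_top","guard","gate_hinge","gate_edge","bolt_knob","keeper_lip","flask","brown_bottle","jar","beaker","stopper","weigh_dish"):
        l=spot_point(c,n)
        print(n,[(np.round(d['location'],3).tolist(),round(d['conf'],2)) for d in l[:2]])
print(state()['time'])
E
```

```text
0.0 [0.1724164  0.49556384 0.30325734] [-3.14013122e+00  3.38330276e-05  2.80678768e+00] 0.9965869852740609 [ 0.12019794 -0.08170561  0.94191345]
side [ 0.407 -0.849  0.698] [ 0.17  0.82 -0.55]
key_box [([0.456, -0.286, -0.005], 0.86), ([0.603, 0.023, 0.151], 0.44)]
key_large_top [([0.45, -0.352, 0.056], 0.62)]
key_bar_top [([0.45, -0.22, 0.059], 0.68)]
key_small_top [([0.452, -0.284, 0.055], 0.45)]
guard [([0.593, 0.125, -0.001], 0.93)]
gate_hinge [([0.578, 0.242, 0.15], 0.7)]
gate_edge [([0.604, 0.024, 0.148], 0.88)]
bolt_knob [([0.58, 0.1, 0.179], 0.66)]
keeper_lip [([0.585, 0.008, 0.112], 0.68)]
flask [([0.74, 0.186, -0.002], 0.49)]
brown_bottle []
jar [([0.725, -0.31, 0.001], 0.91), ([0.453, -0.225, 0.059], 0.53)]
beaker [([0.536, 0.436, 0.003], 0.9)]
stopper [([0.448, -0.062, -0.001], 0.54)]
weigh_dish [([0.404, 0.305, -0.002], 0.57)]
top [0.42  0.035 1.543] [ 0.12  0.   -0.99]
key_box [([0.456, -0.288, -0.001], 0.55)]
key_large_top [([0.459, -0.35, 0.057], 0.59), ([0.726, -0.306, -0.002], 0.54)]
key_bar_top [([0.455, -0.221, 0.061], 0.48)]
key_small_top [([0.457, -0.286, 0.055], 0.36)]
guard [([0.591, 0.12, 0.0], 0.83)]
gate_hinge [([0.578, 0.239, 0.148], 0.71), ([0.457, -0.283, 0.054], 0.32)]
gate_edge [([0.607, 0.024, 0.145], 0.8)]
bolt_knob [([0.579, 0.101, 0.174], 0.48)]
keeper_lip [([0.591, 0.012, 0.109], 0.64)]
flask [([0.741, 0.182, -0.002], 0.74), ([0.726, -0.306, -0.003], 0.6)]
brown_bottle [([0.713, -0.189, -0.001], 0.6)]
jar [([0.728, -0.306, -0.002], 0.87), ([0.582, 0.102, 0.173], 0.71)]
beaker [([0.533, 0.436, 0.001], 0.96), ([0.58, 0.242, 0.149], 0.23)]
stopper [([0.451, -0.064, 0.002], 0.46)]
weigh_dish [([0.413, 0.309, 0.001], 0.75)]
1.6
```

```bash
python3 -c "
import cv2,numpy as np
a=cv2.imread('pics/side0.png');b=cv2.imread('pics/top0.png')
cv2.imwrite('pics/both.png',cv2.resize(np.hstack([a,b]),(800,300),interpolation=cv2.INTER_AREA))"
```

```text
(no output)
```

View pics/side0.png

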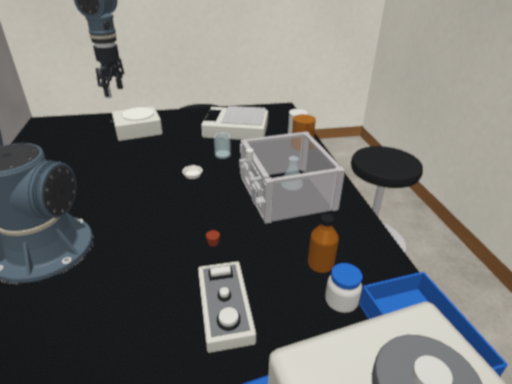

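View pics/top0.png

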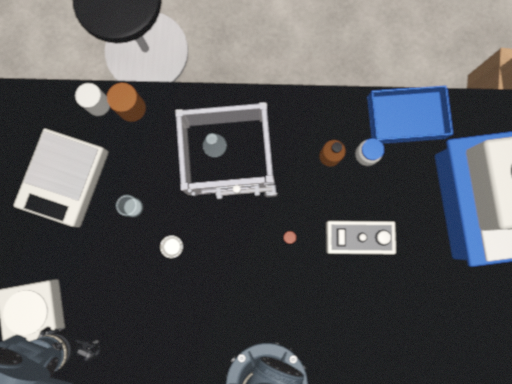

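The side view shows the key box at about (226,305): bar at (221,271), small at (224,293) and large at (229,317). In the top view the keys are at (341,237), (362,237) and (384,237), in the same order, and the guard knob is at about (236,188). Both views agree with the networks. I'll turn the tool so that its x is world +y and its y is world +x, with the fingers shut.

Emit:
{"method": "apply_moves", "body": {"series": [[[0,0,8.5,0,0,0,0],[0,0,8.5,0,0,0,0],[0,0,8.5,0,0,0,0],[0,0,8.5,0,0,0,0],[0,0,8.5,0,0,0,0],[0,0,8.5,0,0,0,0],[0,0,8.5,0,0,0,0],[0,0,8.5,0,0,0,0],[0,0,2.8,0,0,0,0]]], "newtons": 40}}

```text
time: 2.5
position: [0.1725, 0.4958, 0.3039]
tool_rot: [-3.142, 0.0, 1.566]
ft_force: [-0.1, -0.3, -0.5]
opening: 0.001
gripper_force: 0.0
```

Emit:
{"method": "apply_moves", "body": {"series": [[[0,0,0,-0.04,0.024,0,0],[0,0,0,-0.04,0.024,0,0],[0,0,0,-0.04,0.024,0,0],[0,0,0,-0.04,0.024,0,0],[0,0,0,-0.04,0.024,0,0],[0,0,0,-0.04,0.024,0,0],[0,0,0,-0.04,0.024,0,0],[0,0,0,-0.04,0.024,0,0],[0,0,0,-0.04,0.024,0,0],[0,0,0,-0.04,0.024,0,0]]]}}

```text
time: 3.5
position: [0.4132, 0.0941, 0.3042]
tool_rot: [3.141, -0.0, 1.571]
ft_force: [0.3, -0.1, 0.3]
opening: 0.003
gripper_force: 0.0
```

Emit:
{"method": "apply_moves", "body": {"series": [[[0,0,0,-0.045,0.004,0.01,0],[0,0,0,-0.045,0.004,0.01,0],[0,0,0,-0.045,0.004,0.01,0],[0,0,0,-0.045,0.004,0.01,0],[0,0,0,-0.045,0.004,0.01,0],[0,0,0,-0.045,0.004,0.01,0],[0,0,0,-0.045,0.004,0.01,0],[0,0,0,-0.045,0.004,0.01,0],[0,0,0,-0.045,0.004,0.01,0],[0,0,0,-0.045,0.004,0.01,0]]]}}

```text
time: 4.5
position: [0.4526, -0.3561, 0.2036]
tool_rot: [3.141, 0.0, 1.571]
ft_force: [0.5, -0.9, 1.2]
opening: 0.003
gripper_force: 0.0
```

Emit:
{"method": "apply_moves", "body": {"series": [[[0,0,0,0.004,0.003,0.035,0],[0,0,0,0,0,0.033,0],[0,0,0,0,0,0.003,0],[0,0,0,0,0,0.003,0],[0,0,0,0,0,0.002,0],[0,0,0,0,0,0,0]]]}}

```text
time: 5.1
position: [0.4563, -0.3503, 0.1294]
tool_rot: [3.14, 0.001, 1.572]
ft_force: [-0.2, 0.2, 2.3]
opening: 0.0
gripper_force: 0.9
```

Emit:
{"method": "apply_moves", "body": {"series": [[[0,0,0,0,0,0.003,0],[0,0,0,0,0,0.002,0],[0,0,0,0,0,0,0],[0,0,0,0,0,0,0]]]}}

```text
time: 5.5
position: [0.4564, -0.3504, 0.1241]
tool_rot: [3.14, 0.001, 1.571]
ft_force: [-0.3, 1.3, 8.9]
opening: 0.0
gripper_force: 4.5
```

Emit:
{"method": "apply_moves", "body": {"series": [[[0,0,0,0,0,-0.03,0],[0,0,0,0.044,0,0,0],[0,0,0,0.044,0,0,0],[0,0,0,0.043,0,0,0],[0,0,0,0,0,0.02,0],[0,0,0,0,0,0.005,0],[0,0,0,0,0,0.003,0],[0,0,0,0,0,0.002,0],[0,0,0,0,0,0,0],[0,0,0,0,0,0,0]]]}}

```text
time: 6.5
position: [0.4557, -0.2194, 0.124]
tool_rot: [3.141, -0.001, 1.57]
ft_force: [-2.7, 6.3, 12.3]
opening: -0.004
gripper_force: 6.7
```

Emit:
{"method": "apply_moves", "body": {"series": [[[0,0,0,0,0,0,0],[0,0,0,0,0,-0.03,0],[0,0,0,-0.033,0,0,0],[0,0,0,-0.033,0,0,0],[0,0,0,0,0,0.02,0],[0,0,0,0,0,0.005,0],[0,0,0,0,0,0.003,0],[0,0,0,0,0,0.002,0],[0,0,0,0,0,0,0],[0,0,0,0,0,0,0]]]}}

```text
time: 7.5
position: [0.4557, -0.2855, 0.1242]
tool_rot: [3.142, 0.002, 1.571]
ft_force: [-3.3, -4.5, 7.3]
opening: 0.001
gripper_force: 3.6
```

Emit:
{"method": "apply_moves", "body": {"series": [[[0,0,0,0,0,0,0],[0,0,0,0,0,-0.03,0],[0,0,0,0,0,-0.045,0],[0,0,0,0,0,-0.045,0.5],[0,0,0,0.02,0,-0.045,0.7],[0,0,0,0.04,0.012,-0.02,0.7],[0,0,0,0.045,0.015,0,0.7],[0,0,0,0.045,0.015,0,0.7],[0,0,0,0.045,0.015,0,0.7],[0,0,0,0.045,0.015,0,0.7]]], "newtons": 30}}

```text
time: 8.5
position: [0.5275, -0.0426, 0.3086]
tool_rot: [3.141, -0.0, 1.572]
ft_force: [1.3, 0.1, 0.3]
opening: 0.695
gripper_force: 0.0
```

Emit:
{"method": "apply_moves", "body": {"series": [[[0,0,0,0.045,0.015,0,0.7],[0,0,0,0.045,0.015,0,0.7],[0,0,0,0.035,0.013,0,0.7],[0,0,0,0.017,0.006,0,0.7],[0,0,-7.2,0,0,0,0.7],[0,0,0,0,0,0,0.7]]]}}

```text
time: 9.1
position: [0.5762, 0.0976, 0.3079]
tool_rot: [-3.141, 0.0, 1.7]
ft_force: [0.0, -0.2, -0.3]
opening: 0.699
gripper_force: 0.0
```

```bash
cat > look.py <<'E'
from workcell import *
import numpy as np,cv2,sys
def look(names,tag=None):
    for c in("side","top"):
        r=read_camera(c)
        if tag:cv2.imwrite(f"pics/{c}{tag}.png",r['color'][:,:,::-1])
        for n in names:
            print(c,n,[(np.round(d['location'],3).tolist(),round(d['conf'],2)) for d in spot_point(c,n)[:2]])
    s=state();print(s['time'],s['position'].round(4) if hasattr(s['position'],'round') else s['position'],s['tool_rot'])
look(sys.argv[2:],sys.argv[1])
E
python3 look.py A bolt_knob gate_hinge gate_edge
```

```text
side bolt_knob [([0.577, 0.099, 0.179], 0.82)]
side gate_hinge [([0.581, 0.244, 0.152], 0.62)]
side gate_edge [([0.604, 0.026, 0.15], 0.59)]
top bolt_knob []
top gate_hinge [([0.581, 0.24, 0.147], 0.65)]
top gate_edge [([0.605, 0.022, 0.149], 0.6), ([0.455, -0.349, 0.058], 0.52)]
9.5 [0.5765 0.0964 0.308 ] [3.14154579e+00 1.11728739e-04 1.69512956e+00]
```

Emit:
{"method": "apply_moves", "body": {"series": [[[0,0,0,0.002,0.003,0.037,0.7],[0,0,0,0,0,0.036,0.7],[0,0,0,0,0,0,0.5],[0,0,0,0,0,0,0],[0,0,0,0,0,0,0],[0,0,0,0,0,0,0],[0,0,0,0,0,0,0]]]}}

```text
time: 10.2
position: [0.5796, 0.0992, 0.2366]
tool_rot: [3.14, 0.0, 1.697]
ft_force: [-3.8, -1.8, 6.8]
opening: 0.242
gripper_force: 31.4
```

Emit:
{"method": "apply_moves", "body": {"series": [[[0,0,0,0,0,-0.006,0],[0,0,0,0,0,-0.006,0],[0,0,0,0,0,-0.006,0],[0,0,0,0,0,-0.001,0],[0,0,0,0,0,0,0]]]}}

```text
time: 10.7
position: [0.5794, 0.0993, 0.2542]
tool_rot: [3.141, 0.0, 1.697]
ft_force: [-1.0, -1.1, -3.8]
opening: 0.247
gripper_force: 30.4
```

```bash
python3 look.py B bolt_knob bolt_toe keeper_lip; python3 -c "
import cv2
a=cv2.imread('pics/sideB.png')[120:230,220:350];cv2.imwrite('pics/Bc.png',cv2.resize(a,None,fx=5,fy=5,interpolation=2))"
```

```text
side bolt_knob [([0.577, 0.1, 0.197], 0.71), ([0.595, 0.125, 0.001], 0.41)]
side bolt_toe [([0.592, 0.002, 0.116], 0.68), ([0.581, 0.245, 0.151], 0.53)]
side keeper_lip [([0.59, 0.006, 0.112], 0.57)]
top bolt_knob []
top bolt_toe [([0.587, 0.003, 0.112], 0.48), ([0.608, 0.021, 0.148], 0.23)]
top keeper_lip [([0.589, 0.013, 0.107], 0.53)]
11.1 [0.5794 0.0993 0.2538] [-3.14149206e+00  1.79947937e-04  1.69673642e+00]
```

View pics/Bc.png

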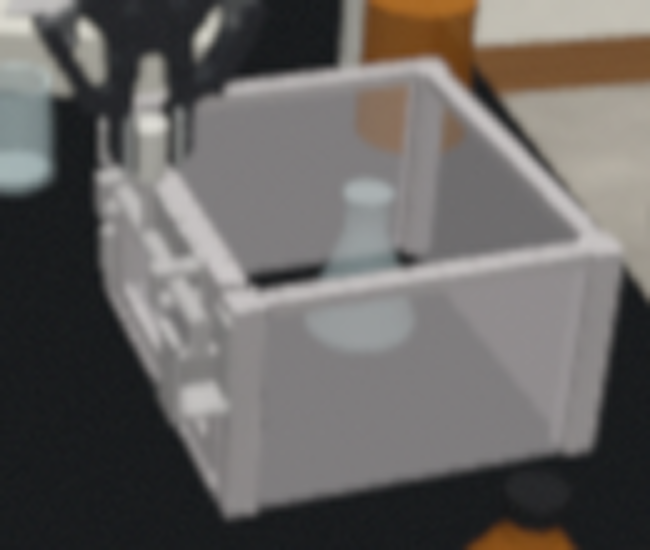

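The knob (about (150,140) in the crop) is between the pads. It has risen about 18 mm, and the wrist carries the barrel's 3.8 N. Next I draw it along tool +x, checking early.

Emit:
{"method": "apply_moves", "body": {"series": [[[0,0,0,0.004,0,0,0],[0,0,0,0.004,0,0,0],[0,0,0,0.004,0,0,0],[0,0,0,0,0,0,0]]]}}

```text
time: 11.5
position: [0.5779, 0.1121, 0.2539]
tool_rot: [3.141, -0.001, 1.698]
ft_force: [0.9, 1.3, -5.1]
opening: 0.244
gripper_force: 30.3
```

Emit:
{"method": "apply_moves", "body": {"series": [[[0,0,0,0.005,0,0,0],[0,0,0,0.005,0,0,0],[0,0,0,0.005,0,0,0],[0,0,0,0.005,0,0,0],[0,0,0,0.004,0,0,0],[0,0,0,0,0,0,0]]]}}

```text
time: 12.1
position: [0.575, 0.1359, 0.254]
tool_rot: [3.141, -0.001, 1.698]
ft_force: [3.5, 2.5, -4.5]
opening: 0.247
gripper_force: 30.4
```

```bash
python3 look.py C bolt_knob bolt_toe
```

```text
side bolt_knob [([0.576, 0.139, 0.192], 0.47)]
side bolt_toe [([0.586, 0.038, 0.116], 0.8), ([0.452, -0.221, 0.06], 0.27)]
top bolt_knob []
top bolt_toe [([0.58, 0.04, 0.112], 0.45)]
12.4 [0.575  0.1351 0.254 ] [ 3.14112187e+00 -2.39981387e-04  1.69666838e+00]
```

Emit:
{"method": "apply_moves", "body": {"series": [[[0,0,1.8,0.0005,-0.0033,0,0],[0,0,1.8,0.0005,-0.0033,0,0],[0,0,1.8,0.0005,-0.0033,0,0],[0,0,1.8,0.0005,-0.0033,0,0],[0,0,0,0,0,0,0]]]}}

```text
time: 12.9
position: [0.5614, 0.1358, 0.2541]
tool_rot: [3.141, 0.0, 1.57]
ft_force: [4.4, 1.1, -4.1]
opening: 0.245
gripper_force: 30.4
```

Spring force of about 4 N and the gate is following; I'll go on.

Emit:
{"method": "apply_moves", "body": {"series": [[[0,0,1.8,0.0005,-0.0033,0,0],[0,0,1.8,0.0005,-0.0033,0,0],[0,0,1.8,0.0005,-0.0033,0,0],[0,0,1.8,0.0005,-0.0033,0,0],[0,0,1.8,0.0005,-0.0033,0,0],[0,0,1.8,0.0005,-0.0033,0,0],[0,0,1.8,0.0005,-0.0033,0,0],[0,0,1.8,0.0005,-0.0033,0,0],[0,0,0,0,0,0,0],[0,0,0,0,0,0,0]]]}}

```text
time: 13.9
position: [0.5362, 0.1425, 0.2541]
tool_rot: [3.141, 0.0, 1.321]
ft_force: [4.8, -1.0, -3.3]
opening: 0.244
gripper_force: 30.5
```

```bash
python3 look.py D bolt_knob bolt_toe gate_edge gate_hinge; python3 -c "
import cv2
a=cv2.imread('pics/sideD.png')[120:230,200:330];cv2.imwrite('pics/Dc.png',cv2.resize(a,None,fx=5,fy=5,interpolation=2))"
```

```text
side bolt_knob [([0.536, 0.145, 0.195], 0.58)]
side bolt_toe [([0.514, 0.045, 0.118], 0.74)]
side gate_edge [([0.52, 0.028, 0.151], 0.66)]
side gate_hinge [([0.583, 0.243, 0.149], 0.78), ([0.405, 0.304, -0.004], 0.56)]
top bolt_knob []
top bolt_toe [([0.507, 0.05, 0.114], 0.52), ([0.591, 0.014, 0.109], 0.52)]
top gate_edge [([0.524, 0.029, 0.148], 0.75)]
top gate_hinge []
14.4 [0.5363 0.1424 0.2541] [3.14065685e+00 4.28220123e-04 1.32098918e+00]
```

View pics/Dc.png

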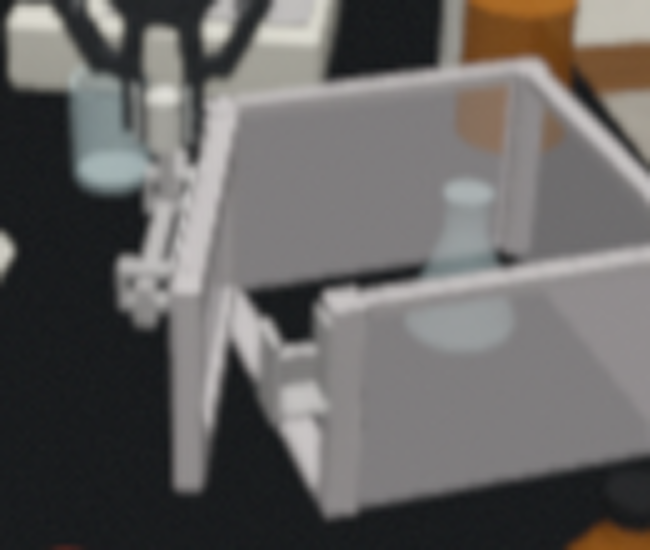

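View pics/topD.png

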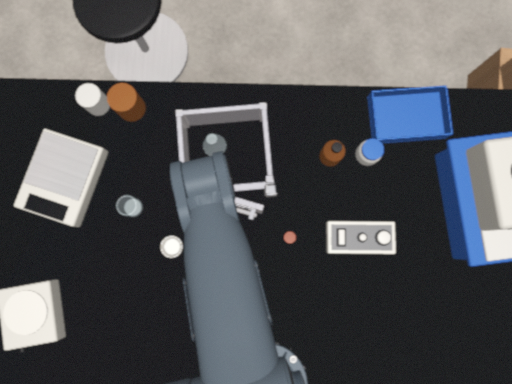

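The gate stands out by about 83 mm (edge at (0.522, 0.028)), with its bolt end at (250,208) in the top view. The knob is still pinched, the bolt is drawn about 36 mm, and the loose things stand where they were.

```bash
python3 -c "
from workcell import *
print(job_done())"
```

```text
the job is handed in; nothing more can be done
None
```

I pressed the keys fully in order (large round, bar, small round), lifted the bolt about 18 mm and drew it about 36 mm, and handed the job in with the gripper holding the gate still about 8 cm open; the loose things did not visibly move, and no verdict was returned.

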